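Find the loose cover on the lab bench's connection box and push it open

ROBOT

A 6-joint arm with a two-finger parallel gripper is mounted at the origin on the work surface. World frame = base frame: x ahead of the robot, y to its left, z up, the work surface at z = 0. Lengths are in m, angles in degrees, forces in N, time in s.
With the tool pointing down it reaches from about 0.325 to 0.775 m from the base axis. Payload 5.5 kg.
Tool frame: the origin (TCP) lies midway between the tips of the shut fingers; the grasp point (between the pads) lies pinch_z behind it (pinch_z is the distance from the TCP to the grasp point, in m); x points along the fingers, y is the direction in which the jaws open and shut, and the axes are right-handed (so a half turn about x gives the same grasp; the last joint's range is limited). The gripper opens to 85 mm and grips with 20 to 120 N. Pads are 22 mm wide; open, the fingers measure 114 mm over their backs; the gripper's body (76 mm by 85 mm) begins 54 mm behind the grasp point. The pads swing forward as they close: fully open they stand 13 mm farther back than shut.
Start: joints at [65.564, 5.22, 70.514, -0, 104.267, -3.249], TCP at [0.217, 0.559, 0.231] pointing down, gripper open.
Joint ranges: [-164.24, 164.24], [-49.07, 125.15], [9.68, 141.18], [-86.29, 266.29], [3.28, 154.24], [-151.56, 151.56]. Speed limits (degrees/s): [147.25, 147.25, 172.46, 180, 180, 180].

INTERFACE

Orientations are given as a 3x3 rotation matrix whose columns are the frame's x, y, z axes.
In Python, from bench import * gives the robot as it stands. The module is installed in compiled form; this text tells all that it offers.
- The arm moves only by the tool servo_tool, never from a script. Its argument "increments" is one flat list of numbers, 7 for each row, row after row: the shift along the world's x, y, z in mm, then the turn, a rotation vector about the world's x, y, z in degrees, then the opening, from 0 (shut) to 1 (fully open). In form: [x, y, z, rx, ry, rz, fingers, x, y, z, rx, ry, rz, fingers, ...]. A call has 1 to 12 rows; each row shifts and turns the pose as measured when the row begins; what a row does not reach is not made up. A row lasts 1/12 s, in which the tool goes at most 41.7 mm and 7.16 degrees, less where a joint would pass 70% of its speed; a pose out of reach is approached as far as the arm can. A call with a gripper value outside its range is refused whole. The fingers move at their own pace and stop on an object; "newtons" is the grip in N (left out, the last holds). Time passes only in rows, so rows that do not move let the fingers close. It gives the time, the measured TCP pose, the force and the opening at its end, in the units of the state.
- state(): the state, without advancing time (a new reading comes with each control period).
- snapshot(name): name is "side" or "top"; returns a dict with "frame" (400x640x3 uint8, blue, green, red), "mtx" (3x3 intrinsics, pixels), "R" (3x3) and "t" (3): a world point X has camera coordinates R X + t. Camera axes: x right, y down, z forward; pixel columns grow to the right and rows downward; lengths in m; the calibration is good to about 2 mm. A picture is of the moment at which its call begins. There is no depth.
- hand_in(): hands the job in, once; it reports no verdict.
Trained networks look in the newest picture that a camera, given by its name, has taken for a name from the list of things; names that differ only in an ending like _2 or _b are one class to them, and where a whole thing is asked for, a point or a joint stands for the part that bears it (a point fixed in the world has none). Each returns a list of dicts, best first, with "confidence" (0 to 1); they miss things now and then, are a little off and sometimes report something else, mostly with a low value. They report only what shows in the picture. A call takes as long as a camera call.
- search_frame(camera, query): "centre" ([column, row] in pixels, amid what is visible of it).
- tip_of(camera, query): "centre" ([column, row] in pixels: a listed point, or the origin of a listed thing).
The state is a dict: "time_s": time; "joint_pos": joint angles; "joint_velocities": joint speeds; "tau": joint torques, N m; "position": TCP position; "tcp_rot": TCP orientation; "contact_force": force on the tool from outside, world axes, zero at the start; "ft_torque": the same for the moment, N m; "gripper_width": finger opening in m.
Only numpy, scipy, OpenCV 4.12 (cv2) and the standard library are available. Lean on these libraries where they do the work, as an engineer would, in place of code of your own. Each camera call takes 0.05 s, during which the arm holds its last target. There are 200 camera calls.

TASK

One of the four identical covers on the bench's connection box is not blocked, and the sockets under it are needed for wiring the next experiment. Press the covers on their far part, beyond the dark pivot line, until you find the one that rocks, then push its raised near edge up and over until that cover stands fully open, leaving the other three shut. Use the fingertips only: pick nothing up, and leave the things on and around the box where they are.

Things in the scene. Friction and masses are not known exactly. Their poses are not given: they have to be found in the camera images.
- unit: grey connection box fixed to the bench, 170 (x) by 440 (y) by 66 mm tall; origin under its centre, x to its far side, y to its left, z up. Four like aluminium covers lie flush in its top in a row, centred at x = 0, y = +135, +45, -45, -135 mm, each over its own 60 mm deep well. Place and yaw (within 0.25 rad) vary; which cover is free varies and cannot be seen
- cover0 (a joint): tilt of the leftmost cover seen from the robot: 0 = shut, growing as its far part sinks and near edge rises, 1.57 = upright, 1.75 = its stop. It pivots along the box's y at x = +20, z = 63 mm (thin dark line). If blocked, the far part stops within 0.1 rad; if free, 1 to 4 N sinks it. Pressing the near part moves nothing. It stays at any tilt where it is left
- cover0_far (a point): place to press on the leftmost cover: on its top face, mid-width, 25 mm beyond the pivot line; moves with it. The cover is a plate 120 (x) by 80 (y) by 6 mm, 40 mm of it beyond the pivot line (far part) and 80 mm before it (near part)
- cover0_near (a point): middle of the near edge of the leftmost cover, on its top face, 80 mm before the pivot line; moves with the cover
- cover1 (a joint): tilt of the second from the left cover seen from the robot: 0 = shut, growing as its far part sinks and near edge rises, 1.57 = upright, 1.75 = its stop. It pivots along the box's y at x = +20, z = 63 mm (thin dark line). If blocked, the far part stops within 0.1 rad; if free, 1 to 4 N sinks it. Pressing the near part moves nothing. It stays at any tilt where it is left
- cover1_far (a point): place to press on the second from the left cover: on its top face, mid-width, 25 mm beyond the pivot line; moves with it. The cover is a plate 120 (x) by 80 (y) by 6 mm, 40 mm of it beyond the pivot line (far part) and 80 mm before it (near part)
- cover1_near (a point): middle of the near edge of the second from the left cover, on its top face, 80 mm before the pivot line; moves with the cover
- cover2 (a joint): tilt of the third from the left cover seen from the robot: 0 = shut, growing as its far part sinks and near edge rises, 1.57 = upright, 1.75 = its stop. It pivots along the box's y at x = +20, z = 63 mm (thin dark line). If blocked, the far part stops within 0.1 rad; if free, 1 to 4 N sinks it. Pressing the near part moves nothing. It stays at any tilt where it is left
- cover2_far (a point): place to press on the third from the left cover: on its top face, mid-width, 25 mm beyond the pivot line; moves with it. The cover is a plate 120 (x) by 80 (y) by 6 mm, 40 mm of it beyond the pivot line (far part) and 80 mm before it (near part)
- cover2_near (a point): middle of the near edge of the third from the left cover, on its top face, 80 mm before the pivot line; moves with the cover
- cover3 (a joint): tilt of the rightmost cover seen from the robot: 0 = shut, growing as its far part sinks and near edge rises, 1.57 = upright, 1.75 = its stop. It pivots along the box's y at x = +20, z = 63 mm (thin dark line). If blocked, the far part stops within 0.1 rad; if free, 1 to 4 N sinks it. Pressing the near part moves nothing. It stays at any tilt where it is left
- cover3_far (a point): place to press on the rightmost cover: on its top face, mid-width, 25 mm beyond the pivot line; moves with it. The cover is a plate 120 (x) by 80 (y) by 6 mm, 40 mm of it beyond the pivot line (far part) and 80 mm before it (near part)
- cover3_near (a point): middle of the near edge of the rightmost cover, on its top face, 80 mm before the pivot line; moves with the cover
- weight: bystander: brass weight with a small knob, diameter 28 mm, 41 mm tall, standing on the left end of the box's top; origin under its centre
- adaptor: bystander: small black adaptor with a steel stub, 54 by 26 by 22 mm, on the right end of the box's top; origin under its centre
- jbox: bystander: black junction box, 60 by 100 mm, 34 mm tall, with a steel stub at each end (132 mm overall), on the bench just before the box; origin under its centre
- core: bystander: dark steel bar 20 by 70 by 20 mm, on the bench before the right part of the box; origin under its centre
- driver: bystander: screwdriver with a black handle lying on the bench before the left part of the box, about 200 mm long and under 40 mm tall; origin under its middle
- mug: bystander: white mug, 80 mm wide without its handle, 90 mm tall, on the bench to the left; origin under its centre
- lens: bystander: round lens in a black mount on a stem, 60 mm wide foot, 116 mm tall, on the bench to the right; origin under its centre

How it is judged (in metres and radians):
At the end, for the whole second after the job is handed in: one cover stands open at more than 1.25 rad (72 degrees) and is at rest (under 0.1 rad/s), and the other three are shut (under 0.15 rad) (((value of joint cover0 above 1.25 rad and velocity of joint cover0 between -0.1 and 0.1 rad/s and value of joint each of cover1, cover2, cover3 below 0.15 rad) or (value of joint cover1 above 1.25 rad and velocity of joint cover1 between -0.1 and 0.1 rad/s and value of joint each of cover0, cover2, cover3 below 0.15 rad) or (value of joint cover2 above 1.25 rad and velocity of joint cover2 between -0.1 and 0.1 rad/s and value of joint each of cover0, cover1, cover3 below 0.15 rad) or (value of joint cover3 above 1.25 rad and velocity of joint cover3 between -0.1 and 0.1 rad/s and value of joint each of cover0, cover1, cover2 below 0.15 rad))); the robot touches nothing.
It fails at once if a bystander is picked up or shifted by more than 30 mm (distance of any of weight, adaptor, jbox, core, driver, mug, lens from where it was at the start of the episode above 0.03 m).
It also fails if it takes over 51 s, if anything falls off the work surface, if the arm or the gripper's body presses on something with over 40 N, if the wrist force passes 120 N, or if a joint passes its speed limit or range.

## Working session

There is one attempt and no reset: what is moved stays moved. The work goes in short steps, Python scripts to look and compute and a tool call to move; the robot and the scene stay as the last step left them, time stands still between calls to the robot, and variables do not carry over. Pictures are saved under pics/ and viewed, about 8 in all and at most 12, crops included, and the job is handed in when it is done.

Besides the shell and the picture viewer there is one more tool, called after "Emit:" as a command line: name --argument value ..., lists and objects as JSON in quotes. servo_tool: Moves the arm, as the interface text tells. Its arguments: {"type":"object","properties":{"increments":{"type":"array"},"newtons":{"type":"number"}},"required":["increments"]}

```bash
mkdir -p pics; cat > h.py <<'E'
from bench import *
import numpy as np, cv2
def proj(s,X):
    c=s["R"]@np.asarray(X,float)+np.asarray(s["t"]).ravel(); p=s["mtx"]@c; return p[:2]/p[2]
def ray(s,uv,z):
    R=np.array(s["R"]);t=np.array(s["t"]).ravel()
    d=R.T@np.linalg.inv(s["mtx"])@np.array([uv[0],uv[1],1.]); o=-R.T@t
    return o+d*(z-o[2])/d[2]
E
python3 - <<'E'
from h import *
S={}
for c in("side","top"):
    s=S[c]=snapshot(c); cv2.imwrite(f"pics/a_{c}.png",s["frame"]); print(c,-np.array(s["R"]).T@np.array(s["t"]).ravel())
    for i in range(4):
        for p,z in(("_far",.066),("_near",.066)):
            r=tip_of(c,f"cover{i}{p}")
            for d in r[:2]: print(i,p,d["centre"],round(d["confidence"],2),ray(s,d["centre"],z).round(4))
    r=tip_of(c,"unit"); print([(d["centre"],d["confidence"],ray(s,d["centre"],0)) for d in r[:1]])
print(state())
E
```

```text
side [ 0.29720437 -0.59032144  0.78830748]
0 _far [319.5, 156.9] 0.84 [0.5892 0.1586 0.066 ]
0 _near [289.8, 174.9] 0.74 [0.4896 0.1197 0.066 ]
0 _near [333.0, 214.3] 0.41 [ 0.5457 -0.0467  0.066 ]
1 _far [336.8, 177.3] 0.64 [0.6034 0.0674 0.066 ]
1 _far [282.4, 156.7] 0.48 [0.4926 0.1956 0.066 ]
1 _near [307.7, 191.7] 0.58 [0.5135 0.0455 0.066 ]
2 _far [361.7, 203.3] 0.73 [ 0.6262 -0.0391  0.066 ]
2 _far [395.9, 358.3] 0.49 [ 0.5238 -0.4051  0.066 ]
2 _near [327.5, 220.0] 0.79 [ 0.5266 -0.0585  0.066 ]
3 _far [384.9, 223.7] 0.59 [ 0.6506 -0.1172  0.066 ]
3 _near [348.1, 241.9] 0.75 [ 0.547  -0.1347  0.066 ]
[([333.4, 212.7], 0.7, array([0.57150037, 0.00768567, 0.        ]))]
top [ 0.42308801 -0.00736191  1.29756316]
0 _far [247.0, 187.3] 0.86 [0.591  0.1506 0.066 ]
0 _near [255.7, 224.4] 0.79 [0.4917 0.1277 0.066 ]
1 _far [281.5, 181.1] 0.95 [0.6065 0.0585 0.066 ]
1 _far [321.9, 246.4] 0.72 [ 0.431  -0.0465  0.066 ]
1 _near [291.3, 220.2] 0.83 [0.5014 0.0335 0.066 ]
1 _near [355.6, 203.8] 0.66 [ 0.5427 -0.1383  0.066 ]
2 _far [310.8, 173.1] 0.82 [ 0.627  -0.0201  0.066 ]
2 _near [32
[... 318 characters left out ...]
-04,
        1.04265439e+02, -3.24806548e+00]), 'joint_velocities': array([-0.01368758,  0.0178007 , -0.04277927, -0.14719585,  0.0388563 ,
       -0.02468436]), 'tau': array([-8.42147165e-04, -4.58486474e+01, -4.18103707e+01, -1.56822721e-04,
        9.86596169e-04,  2.41483377e-05]), 'position': array([0.21687733, 0.55947298, 0.23129397]), 'tcp_rot': array([[ 3.52432575e-05,  3.61438478e-01,  9.32395959e-01],
       [ 4.07044382e-05,  9.32395959e-01, -3.61438480e-01],
       [-9.99999999e-01,  5.06909232e-05,  1.81485207e-05]]), 'contact_force': array([-0.45964676,  0.00914753,  0.29082753]), 'ft_torque': array([ 0.00341036, -0.04857207,  0.05099937]), 'gripper_width': 0.08541450357074223}
```

```bash
cat > fit.py <<'E'
from h import *
from scipy.optimize import least_squares
Y=[.135,.045,-.045,-.135]
obs=[((.045,Y[0]),.5892,.1586),((-.06,Y[0]),.4896,.1197),((.045,Y[1]),.6034,.0674),((-.06,Y[1]),.5135,.0455),((.045,Y[2]),.6262,-.0391),((-.06,Y[2]),.5266,-.0585),((.045,Y[3]),.6506,-.1172),((-.06,Y[3]),.547,-.1347),
((.045,Y[0]),.591,.1506),((-.06,Y[0]),.4917,.1277),((.045,Y[1]),.6065,.0585),((-.06,Y[1]),.5014,.0335),((.045,Y[2]),.627,-.0201),((-.06,Y[2]),.5282,-.05),((.045,Y[3]),.6515,-.1232),((-.06,Y[3]),.5443,-.1354)]
def T(p,x,y): c,s=np.cos(p[2]),np.sin(p[2]); return np.array([p[0]+c*x-s*y,p[1]+s*x+c*y])
f=lambda p:np.concatenate([T(p,*o[0])-o[1:] for o in obs])
r=least_squares(f,[.57,.01,-.2],loss='soft_l1',f_scale=.005)
print(r.x,np.degrees(r.x[2]),(1000*f(r.x)).round())
for i in range(4): print(i,"far",T(r.x,.045,Y[i]).round(4),"near",T(r.x,-.06,Y[i]).round(4))
for c in("side","top"):
    s=snapshot(c); im=cv2.resize(s["frame"],None,fx=2,fy=2,interpolation=cv2.INTER_CUBIC)
    for i in range(4):
        q=[np.array(2*proj(s,[*T(r.x,x,Y[i]+y),.066])).astype(np.int32) for x,y in((.06,.04),(.06,-.04),(-.06,-.04),(-.06,.04))]
        cv2.polylines(im,[np.array(q)],True,(0,0,255),1)
        cv2.line(im,*[tuple(int(v) for v in 2*proj(s,[*T(r.x,.02,Y[i]+y),.066])) for y in(.04,-.04)],(0,255,0),1)
    y0,x0=(150,300) if c=="top" else(200,400)
    cv2.imwrite(f"pics/b_{c}.png",im[y0:y0+400,x0:x0+560] if c=="top" else im[y0:y0+500,x0-50:x0+650])
E
python3 fit.py
```

```text
[0.57536076 0.00711015 0.21834837] 12.51044020518587 [  1. -10.  -2.   6.   6.  -7.  -6.  -7.   3.  12.  -0.   9.  -2.   2.
  -1.  -3.  -1.  -2.  -4.  -2.   3.   2.   6.   5.   2.  -7.  -2.   0.
  -3.   8.   2.  -2.]
0 far [0.59   0.1487] near [0.4875 0.1259]
1 far [0.6095 0.0608] near [0.507 0.038]
2 far [ 0.629  -0.0271] near [ 0.5265 -0.0498]
3 far [ 0.6485 -0.1149] near [ 0.546  -0.1377]
```

View pics/b_top.png

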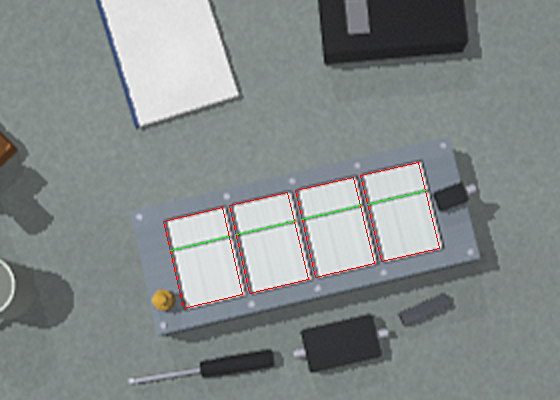

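View pics/b_side.png

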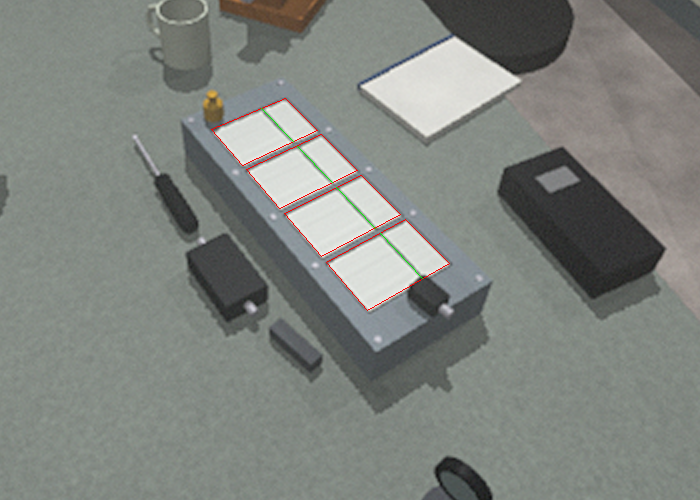

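Emit:
servo_tool --increments '[28,-30,-4,0,0,6.74,0,28,-30,-4,0,0,6.74,0,28,-30,-4,0,0,6.74,0,28,-30,-4,0,0,6.74,0,28,-30,-4,0,0,6.74,0,28,-30,-4,0,0,0,0,28,-30,-4,0,0,0,0,28,-30,-4,0,0,0,0,28,-30,-4,0,0,0,0,28,-30,-4,0,0,0,0,28,-30,-4,0,0,0,0,28,-30,-4,0,0,0,0]'

```text
time_s: 2.1
position: [0.5444, 0.2027, 0.1845]
tcp_rot: [[0.001, -0.229, 0.973], [0.004, 0.973, 0.229], [-1.0, 0.004, 0.002]]
contact_force: [0.6, 1.7, 0.7]
gripper_width: -0.0
```

```bash
python3 -c "
import bench;print([n for n in dir(bench) if n[0]!='_'],getattr(bench,'pinch_z',None))"
```

```text
['IKError', 'hand_in', 'pinch_z', 'search_frame', 'snapshot', 'state', 'tip_of'] 0.0187
```

Emit:
servo_tool --increments '[23,-27,-20,0,0,0,0,23,-27,-20,0,0,0,0,0,0,-30,0,0,0,0,0,0,-20,0,0,0,0,0,0,-10,0,0,0,0,0,0,0,0,0,0,0]'

```text
time_s: 2.6
position: [0.597, 0.1365, 0.0813]
tcp_rot: [[0.006, -0.217, 0.976], [0.002, 0.976, 0.217], [-1.0, 0.001, 0.006]]
contact_force: [0.3, 0.2, -0.1]
gripper_width: 0.0
```

Emit:
servo_tool --increments '[-7,12,-7,0,0,0,0,0,0,0,0,0,0,0,0,0,-4,0,0,0,0,0,0,-3,0,0,0,0,0,0,-3,0,0,0,0,0,0,-2,0,0,0,0,0,0,-2,0,0,0,0]'

```text
time_s: 3.18
position: [0.5909, 0.1535, 0.0659]
tcp_rot: [[0.015, -0.222, 0.975], [0.005, 0.975, 0.222], [-1.0, 0.001, 0.016]]
contact_force: [-0.4, 0.2, 2.3]
gripper_width: 0.0002
```

Emit:
servo_tool --increments '[0,0,-3,0,0,0,0,0,0,-3,0,0,0,0]'

```text
time_s: 3.35
position: [0.5913, 0.1535, 0.061]
tcp_rot: [[0.017, -0.222, 0.975], [0.005, 0.975, 0.222], [-1.0, 0.001, 0.017]]
contact_force: [-0.2, 0.2, 2.1]
gripper_width: 0.0004
```

Emit:
servo_tool --increments '[0,0,-4,0,0,0,0,0,0,-4,0,0,0,0,0,0,-4,0,0,0,0]'

```text
time_s: 3.6
position: [0.5923, 0.1535, 0.0495]
tcp_rot: [[0.02, -0.222, 0.975], [0.006, 0.975, 0.221], [-1.0, 0.001, 0.02]]
contact_force: [-0.1, 0.2, 2.4]
gripper_width: 0.0004
```

Emit:
servo_tool --increments '[0,0,-5,0,0,0,0,0,0,-5,0,0,0,0,0,0,-4,0,0,0,0,0,0,0,0,0,0,0]'

```text
time_s: 3.93
position: [0.5922, 0.1532, 0.0322]
tcp_rot: [[0.019, -0.221, 0.975], [0.005, 0.975, 0.221], [-1.0, 0.001, 0.02]]
contact_force: [1.2, -0.2, 0.1]
gripper_width: 0.0001
```

```bash
python3 - <<'E'
from h import *
s=snapshot("side"); im=cv2.resize(s["frame"][70:270,180:460],None,fx=2.5,fy=2.5,interpolation=cv2.INTER_CUBIC); cv2.imwrite("pics/c.png",im)
print(state()["contact_force"])
E
```

```text
[ 0.00859662 -0.37222333 -0.2878516 ]
```

View pics/c.png

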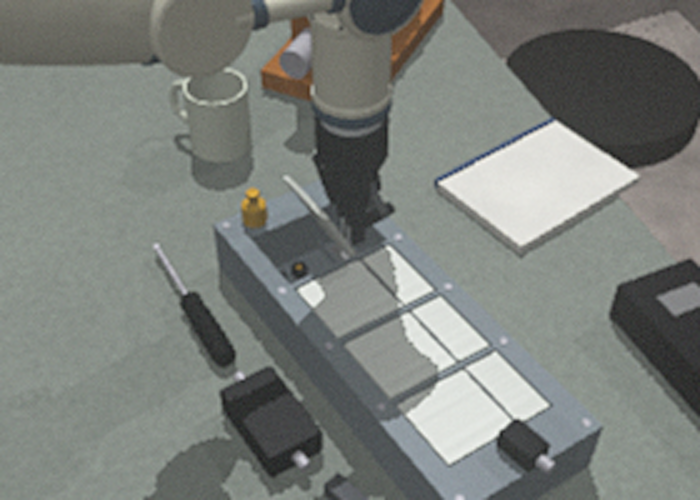

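Emit:
servo_tool --increments '[2,0,20,0,0,0,0,0,0,30,0,0,0,0,0,0,35,0,0,0,0,0,0,35,0,0,0,0,0,0,35,0,0,0,0,0,0,20,0,0,0,0,-30,-8,0,0,0,0,0,-35,-9,0,0,0,0,0,-35,-9,0,0,0,0,0,-15,-3,0,0,0,0,0,0,0,0,0,0,0,0]'

```text
time_s: 4.9
position: [0.4706, 0.1222, 0.2062]
tcp_rot: [[0.002, -0.221, 0.975], [0.002, 0.975, 0.221], [-1.0, 0.001, 0.002]]
contact_force: [0.5, 0.2, 0.2]
gripper_width: -0.0001
```

Emit:
servo_tool --increments '[0,0,-35,0,0,0,0,0,0,-35,0,0,0,0,0,0,-25,0,0,0,0,0,0,-10,0,0,0,0,0,0,0,0,0,0,0]'

```text
time_s: 5.32
position: [0.4726, 0.1225, 0.1008]
tcp_rot: [[0.011, -0.221, 0.975], [0.004, 0.975, 0.221], [-1.0, 0.001, 0.011]]
contact_force: [-1.0, -0.2, 0.1]
gripper_width: 0.0004
```

```bash
python3 - <<'E'
from h import *
s=snapshot("side"); im=cv2.resize(s["frame"][70:270,180:460],None,fx=2.5,fy=2.5,interpolation=cv2.INTER_CUBIC); cv2.imwrite("pics/d.png",im)
print(state()["contact_force"],state()["position"])
E
```

```text
[ 0.06235091 -0.24824846  0.44299394] [0.47288602 0.12257181 0.10176008]
```

View pics/d.png

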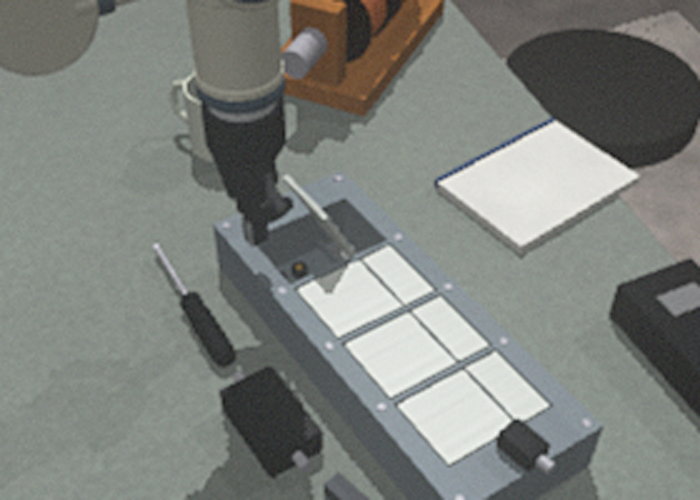

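Emit:
servo_tool --increments '[14.6,3.2,0,0,0,0,0,14.6,3.2,0,0,0,0,0,10,2.2,0,0,0,0,0,8,1.8,0,0,0,0,0,8,1.8,0,0,0,0,0,6,1.3,0,0,0,0,0,5,1.1,0,0,0,0,0]'

```text
time_s: 5.95
position: [0.5486, 0.1392, 0.1144]
tcp_rot: [[0.025, -0.221, 0.975], [0.006, 0.975, 0.221], [-1.0, 0.001, 0.025]]
contact_force: [-1.5, 0.3, -0.3]
gripper_width: -0.0003
```

```bash
python3 - <<'E'
from h import *
p=np.array(state()["position"]);d=p[:2]-[.57536,.00711];print("box",d@[.9763,.2166],d@[-.2166,.9763],p[2],state()["contact_force"])
E
```

```text
box 0.0024574930372067115 0.13471369676479245 0.11436419642030862 [-1.51938644  0.34506587 -0.34720189]
```

Emit:
servo_tool --increments '[2,0.4,0,0,0,0,0,0,0,0,0,0,0,0,-10,-2.2,0,0,0,0,0,-25,-5.5,0,0,0,0,0,-35,-7.7,5,0,0,0,0,-20,-4.4,35,0,0,0,0,-10,-2,38,0,0,0,0,-10,-2,38,0,0,0,0,-30,-5,10,0,0,0,0,0,0,0,0,0,0,0]'

```text
time_s: 6.78
position: [0.3999, 0.1085, 0.2405]
tcp_rot: [[0.013, -0.221, 0.975], [0.004, 0.975, 0.221], [-1.0, 0.001, 0.014]]
contact_force: [0.4, 0.3, 0.9]
gripper_width: -0.0003
```

```bash
python3 - <<'E'
from h import *
for c in("side","top"):
    s=snapshot(c); f=s["frame"]
    f=f[70:270,180:460] if c=="side" else f[100:300,140:420]
    cv2.imwrite(f"pics/e_{c}.png",cv2.resize(f,None,fx=2.5,fy=2.5,interpolation=cv2.INTER_CUBIC))
    s["mtx"]=np.array(s["mtx"])
    r=tip_of(c,"cover0_near"); print(c,[(d["centre"],round(d["confidence"],2)) for d in r[:2]])
    a=.21835;
    for th in(1.25,1.4,1.5,1.6,1.75):
        # top face offset 3mm from pivot (z=63,top=66)
        x=.02-.08*np.cos(th)+.003*np.sin(th); z=.063+.08*np.sin(th)+.003*np.cos(th); y=.135
        print(th,proj(s,[.57536+np.cos(a)*x-np.sin(a)*y,.00711+np.sin(a)*x+np.cos(a)*y,z]).round(1))
print(state()["contact_force"],state()["position"])
E
```

```text
side [([313.6, 144.2], 0.58)]
1.25 [306.1 144.6]
1.4 [309.9 142.2]
1.5 [312.5 141. ]
1.6 [315.1 139.9]
1.75 [318.9 138.9]
top [([243.4, 190.9], 0.83), ([323.6, 207.6], 0.73)]
1.25 [248.1 202. ]
1.4 [247.  197.4]
1.5 [246.2 194.2]
1.6 [245.5 191.2]
1.75 [244.6 186.7]
[ 0.64251389 -0.03479538 -0.52374102] [0.4023274  0.10878928 0.23513772]
```

View pics/e_side.png

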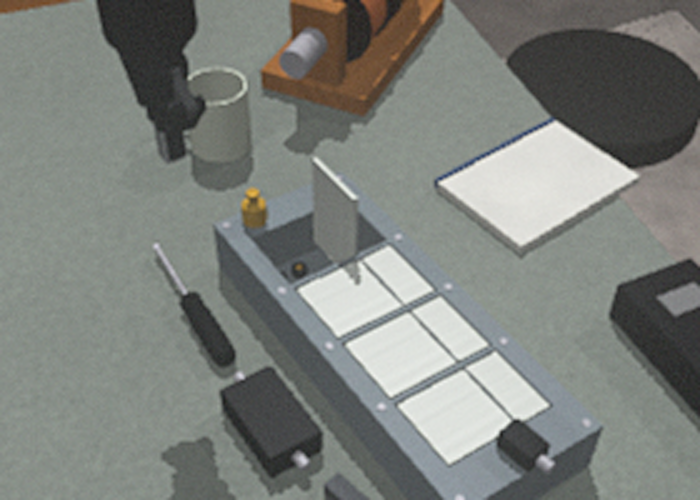

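View pics/e_top.png

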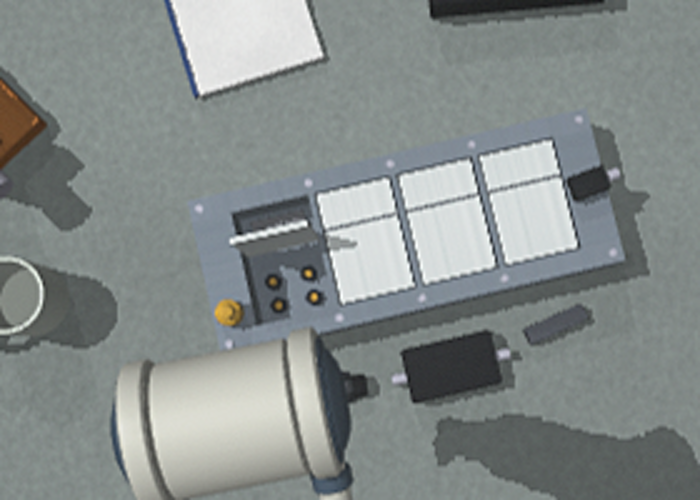

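The cover stands upright: its near edge is at about (313,144) in the side camera and (243,191) in the top camera, which fits a tilt of about 1.55 rad. The other three covers are flush, the bystanders I can see have not moved, and the gripper is clear.

```bash
python3 -c "
from bench import *
print(hand_in(), state()['contact_force'])"
```

```text
the job is handed in; nothing more can be done
the job is handed in; nothing more can be done
```

The free cover was cover0, the leftmost. It now stands open at about 1.55 rad and I have handed the job in.

- **Finding it:** I located the box from both cameras at (0.575, 0.007), yaw 12.5°. Cover0 was the first one I pressed, and it sank at about 2 N, so I never touched the other three.
- **Opening it:** I pressed its far part until it tilted to about 1 rad. Then I pushed the raised near edge over with the shut fingertips and backed off.
- **Final checks:**
  - Both cameras showed the cover upright. The side view put the tilt at about 1.5 rad and the top view at about 1.6 rad, well above the required 1.25.
  - The other three covers looked flush, and the gripper was clear with forces under 1 N.
  - The weight, adaptor, junction box, bar and mug looked unmoved. The screwdriver showed unmoved in the side view, because the arm hid it from the top camera. The lens was outside the last crops; the arm never went near it.
  - About 7 s of the 51 s had passed.
- **Disagreement:** the network's near-edge points were a few pixels off the model in both views, which is within its usual error.

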